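# Sanitise the blue ladle: hang it, slide it to the lamp, hold the run handle

## Task

Take the blue-handled ladle off its parking bar, hook it onto the yellow loading section of the sanitiser's rail, and slide it along the rail, without lifting it off, until it hangs centred on the blue mark in front of the lamp; let go of it there. Only then push the red spring-loaded hold-to-run handle down with the fingertips until it is level, beside the green band of its post (never right down to the stop, which trips the lamp), and keep holding it there: the program finishes while still holding the handle level. Leave the orange ladle and everything else on the table where they are.

Things in the scene. Friction and masses are not known exactly. Their poses are not given: they have to be found in the camera images.
- blue_ladle_grip (a point): Centre of the upright grip tab on top of the blue ladle (loose, about 0.16 kg). Tab: 14 mm thick along the ladle's x, 34 mm wide along y, 52 mm tall, its top 21 mm above this point; pinch it from above, closing along the ladle's x. A block 26 (x) by 30 (y) mm begins 30 mm below this point, the hook under it. Ladle axes: x to the hook's open side, z up.
- blue_ladle_seat (a point): Seat of the blue ladle's hook, 45 mm below the grip point: it lies on the rail's top line when hung. The hook is an inverted V, 30 mm long in y. Open side (+x): a short lip ending 16 mm below the seat. -x side: a leg that jogs back under the hook, the jog's top 60 mm below the seat. A stem and 56 mm wide cup hang below, bottom 165 mm below the seat.
- orange_ladle_seat (a point): The same point of the identical orange-handled ladle, which stays on the parking bar, a 12 mm bar also 200 mm high and 210 mm long between two dark posts. The two ladles hang 95 to 105 mm apart, some 50 mm either side of its middle, either one on the left, with their open sides (x) away from the robot.
- load (a point): Centre of the yellow loading section (90 mm long, at the rail's left end seen from the robot), on the rail's top line. Rail: fixed steel bar, 12 mm thick, 325 mm long between white posts 6 mm higher, top 200 mm above the table; this point is 75 mm from the left post. Axes: y along the rail to the left, x across it away from the robot.
- mark (a point): Centre of the blue mark (a 24 mm wide blue band round the rail) on the top line of the rail, in front of the lamp, a white box 145 mm high whose face is 70 mm beyond the rail. Same axes as the rail. It lies 110 to 210 mm from load along the rail's -y; a ladle hanging here has its seat at this point.
- handle (a joint): Angle of the red hold-to-run handle in rad: 0 released (pointing up 0.25 rad above level), 0.25 level (middle of the green band), 0.55 bottom stop; beyond 0.47 trips the lamp. A spring pushes it up: about 3 N at the pad to start it, 7 to 8 N at level, 14 N at the stop; it returns when let go.
- pad (a point): Centre of the top face of the handle's red pad, 50 mm long, 60 mm wide, 130 mm from the hinge. It moves in an arc: 117 mm above the table released, 85 mm (hinge height) at level, about 47 mm at the stop. Push it down from above. A white post 118 mm high with green and red bands stands beside it, 47 mm from the pad's centre, on the +y side.
- hinge (a point): Hinge of the handle at the front of its white housing (118 mm high), 85 mm above the table. The handle runs from here along this frame's -x (towards the robot); y is the hinge axis.
- trays: Low stack of steel compartment trays, 276 x 206 mm, 50 mm high, in front of the robot; origin under its centre. Leave alone.
- red_bowl: Red plastic bowl, 120 mm wide, 55 mm high, at the back. Leave alone.
- steel_cup: Steel cup, 72 mm wide, 85 mm high, left of the robot. Leave alone.
- sanitiser: Clear bottle with a blue cap, 68 mm wide, 190 mm high, far left. Leave alone.
- jar: Glass jar, 80 mm wide, 100 mm high, far right. Leave alone.
- blue_ladle: The blue ladle; origin at its seat. The rail passes sideways through the 44 mm gap between lip and jog: to hook it on, hold the seat 20 to 45 mm above the rail's top with the ladle some 50 mm on the robot's side, move it along its +x until the seat is over the rail, and lower it. To unhook, lift 20 to 45 mm and move it about 50 mm along its -x.

How it is judged (in metres and radians):
On the way, in this order (a step that is already met when the one before it is completed fails the run):
1. the blue ladle is hooked on the rail's yellow loading section (x of blue_ladle_seat in the frame of load between -0.008 and 0.008 m and z of blue_ladle_seat in the frame of load between -0.004 and 0.007 m and y of blue_ladle_seat in the frame of load between -0.048 and 0.048 m), for 0.1 s.
2. it is slid along, still on the rail, between the yellow section and the mark (x of blue_ladle_seat in the frame of load between -0.008 and 0.008 m and z of blue_ladle_seat in the frame of load between -0.004 and 0.007 m and y of blue_ladle_seat in the frame of load below -0.052 m and y of blue_ladle_seat in the frame of mark above 0.02 m), for 0.03 s.
3. it hangs on the rail centred on the blue mark and the fingers have let it go (x of blue_ladle_seat in the frame of mark between -0.008 and 0.008 m and z of blue_ladle_seat in the frame of mark between -0.004 and 0.007 m and y of blue_ladle_seat in the frame of mark between -0.015 and 0.015 m and angle between blue_ladle_seat's own z axis and vertical below 0.2 rad and contact force between the fingers and blue_ladle below 0.1 N), for 0.2 s.
4. the fingers hold the handle level (value of joint handle between 0.16 and 0.34 rad and contact force between the fingers and handle above 2 N), for 0.5 s.
At the end, for the whole second after the job is handed in: The blue ladle hangs still and untouched on the sanitiser's rail, its hook within 15 mm of the blue mark's centre along the rail, and the fingers hold the handle still with more than 2 N at 0.16 to 0.34 rad (level within 0.09 rad) (all of step 3 and all of step 4 and linear speed of blue_ladle below 0.05 m/s and velocity of joint handle between -0.1 and 0.1 rad/s); the arm keeps its last pose, push and grip.
It fails at once if the handle is pressed down (beyond 0.1 rad) while the ladle is not at the mark (value of joint handle above 0.1 rad and distance between blue_ladle_seat and mark above 0.03 m).
It fails at once if the handle is pressed right down (beyond 0.47 rad) (value of joint handle above 0.47 rad).
It fails at once if the orange ladle or another bystander is moved more than 30 mm (distance of any of orange_ladle_seat, trays, red_bowl, steel_cup, sanitiser, jar from where it was at the start of the episode above 0.03 m).
It also fails if it takes over 61 s, if anything falls off the work surface, if the arm or the gripper's body presses on something with over 40 N, if the wrist force passes 120 N, or if a joint passes its speed limit or range.

## Robot

A 6-joint arm with a two-finger parallel gripper is mounted at the origin on the work surface. World frame = base frame: x ahead of the robot, y to its left, z up, the work surface at z = 0. Lengths are in mm, angles in rad, forces in N, time in s.
With the tool pointing down it reaches from about 400 to 925 mm from the base axis. Payload 12.5 kg.
Tool frame: the origin (TCP) lies on the centre line of the jaws, within the pads' length; the fingertips stand 8 mm ahead of it and the grasp point (between the pads) lies 11 mm behind it; z points along the fingers, x is the direction in which the jaws open and shut, and the axes are right-handed (so a half turn about z gives the same grasp; the last joint's range is limited). The gripper opens to 95 mm and grips with 3 to 60 N. Pads are 20 mm wide; open, the fingers measure 119 mm over their backs; the gripper's body (75 mm by 180 mm) begins 59 mm behind the grasp point.
Start: joints at [1.156, 0.491, 1.559, -0, 1.092, -0.106], TCP at [189.93, 595.46, 222.661] pointing down, gripper open.
Joint ranges: [-3.1, 3.1], [-0.84, 2.19], [0.05, 2.79], [-1.13, 4.28], [0.06, 2.93], [-2.69, 2.69]. Speed limits (rad/s): [2.22, 2.22, 2.79, 3.14, 3.14, 3.14].

## Interface

Orientations are given as [roll, pitch, yaw] about the fixed x, y, z axes, in that order (R = Rz(yaw) Ry(pitch) Rx(roll)).
In Python, from cell import env gives the robot as it stands. The module is installed in compiled form; this text tells all that it offers.
- The arm moves only by the tool send_rows, never from a script. Its argument "moves" is a list that holds one entry, the list of rows, each a list of 6 numbers: the shift along the tool's x, y, z as a fraction of full scale, then the turn, a rotation vector about the tool's x, y, z as a fraction of full scale. A call has 1 to 12 rows; each row is the pose to reach, as a shift and turn from the pose commanded when the call began, along the tool's axes at that moment; what a row does not reach only later rows make up. Full scale, the value 1, is 0.3 m for a shift and 90 degrees for a turn. A row lasts 1/12 s, in which the tool goes at most 41.7 mm and 7.16 degrees, less where a joint would pass 70% of its speed; a pose out of reach is approached as far as the arm can. A call with a number of a shift or a turn outside -1 to 1 is refused whole. A call with a gripper value outside its range is refused whole. "grip" is the gripper's target within -1 to 1 (shut at 1, half-way at 0, fully open at -1), set as the call begins (left out, the last holds). The fingers move at their own pace and stop on an object; the grip force is fixed at half the most. Time passes only in rows, so rows that repeat a pose let the fingers close. It gives the time, the measured TCP pose, the force and the opening at its end, in the units of the state.
- env.state(): the state, without advancing time (a new reading comes with each control period).
- env.read_camera(name): name is "scene" or "top"; returns a dict with "image" (480x640x3 uint8, red, green, blue), "mtx" (3x3 intrinsics, pixels), "distortion" ([k1, k2, p1, p2, k3] as OpenCV has them; the pictures are not rectified), "T" (4x4, takes a point from camera to world coordinates). Camera axes: x right, y up, looking along -z (the intrinsics and any distortion apply to the point x, -y, -z); pixel columns grow to the right and rows downward; lengths in mm; the calibration is good to about 2 mm. A picture is of the moment at which its call begins. There is no depth.
- env.job_done(): hands the job in, once; it reports no verdict.
Trained networks look in the newest picture that a camera, given by its name, has taken for a name from the list of things; names that differ only in an ending like _2 or _b are one class to them, and where a whole thing is asked for, a point or a joint stands for the part that bears it (a point fixed in the world has none). Each returns a list of dicts, best first, with "confidence" (0 to 1); they miss things now and then, are a little off and sometimes report something else, mostly with a low value. They report only what shows in the picture. A call takes as long as a camera call.
- env.look_for(camera, thing): "xy" ([column, row] in pixels, amid what is visible of it).
- env.outline_of(camera, thing): "region" (480x640 bool, what is visible of it) and "xy" ([column, row] in pixels, amid what is visible of it).
The state is a dict: "t": time; "joints": joint angles; "qvel": joint speeds; "tau": joint torques, N m; "eef_pos": TCP position; "tcp_rot": TCP orientation; "ft_force": force on the tool from outside, world axes, zero at the start; "moment": the same for the moment, N m; "opening": opening from 0.0 (shut) to 1.0 (fully open).
Only numpy, scipy, OpenCV 4.12 (cv2) and the standard library are available. Lean on these libraries where they do the work, as an engineer would, in place of code of your own. Each camera call takes 0.05 s, during which the arm holds its last target. There are 200 camera calls.

## Working session

There is one attempt and no reset: what is moved stays moved. The work goes in short steps, Python scripts to look and compute and a tool call to move; the robot and the scene stay as the last step left them, time stands still between calls to the robot, and variables do not carry over. Pictures are saved under pics/ and viewed, about 8 in all and at most 12, crops included, and the job is handed in when it is done.

Besides the shell and the picture viewer there is one more tool, called after "Emit:" as name(argument=value, ...) on one line, values as JSON. send_rows: Moves the arm, as the interface text tells. Its arguments: {"type":"object","properties":{"moves":{"type":"array","items":{"type":"array","items":{"type":"array","items":{"type":"number"}}}},"grip":{"type":"number"}},"required":["moves"]}

```bash
mkdir -p pics; cat > h.py <<'E'
import numpy as np, cv2
from cell import env
def shot(c,save=None):
    r=env.read_camera(c)
    if save: cv2.imwrite(save,r["image"][:,:,::-1])
    return r
def ray(r,xy):
    K=np.array(r["mtx"],float);d=np.array(r["distortion"],float)
    u=cv2.undistortPoints(np.array([[xy]],float),K,d)[0,0]
    T=np.array(r["T"]);v=T[:3,:3]@np.array([u[0],-u[1],-1.]);return T[:3,3],v
def atz(r,xy,z):
    o,v=ray(r,xy);return o+v*(z-o[2])/v[2]
def proj(r,p):
    T=np.array(r["T"]);c=T[:3,:3].T@(np.array(p,float)-T[:3,3])
    q=np.array([[c[0],-c[1],-c[2]]])
    return cv2.projectPoints(q,np.zeros(3),np.zeros(3),np.array(r["mtx"],float),np.array(r["distortion"],float))[0][0,0]
def tri(rs,xys):
    A=np.zeros((3,3));b=np.zeros(3)
    for r,x in zip(rs,xys):
        o,v=ray(r,x);v=v/np.linalg.norm(v);M=np.eye(3)-np.outer(v,v);A+=M;b+=M@o
    return np.linalg.solve(A,b)
E
python3 - <<'E'
from h import *
np.set_printoptions(precision=1,suppress=True)
s=env.state();print(s["t"],s["eef_pos"],s["tcp_rot"],s["opening"])
for c in("scene","top"):
    r=shot(c,f"pics/{c}0.png");print(c,np.array(r["T"])[:3,3])
    for n in("blue_ladle_grip","blue_ladle_seat","orange_ladle_seat","load","mark","pad","hinge","handle","blue_ladle","trays"):
        print(n,[(np.round(d["xy"],1).tolist(),round(d["confidence"],2)) for d in env.look_for(c,n)[:3]])
E
```

```text
0.0 [189.8 595.2 222.1] [-3.1  0.   1.3] 0.9997593568505112
scene [1140.  -244.3 1230.4]
blue_ladle_grip [([401.3, 212.5], 0.82)]
blue_ladle_seat [([405.2, 208.4], 0.75)]
orange_ladle_seat [([433.6, 199.5], 0.97)]
load [([321.3, 290.7], 0.8)]
mark [([311.8, 319.0], 0.71)]
pad [([196.6, 292.9], 0.73)]
hinge [([212.4, 329.0], 0.96)]
handle [([196.9, 291.9], 0.56)]
blue_ladle [([403.1, 207.4], 0.91)]
trays [([296.6, 227.2], 0.66)]
top [ 266.1   23.4 1962.2]
blue_ladle_grip [([230.2, 249.9], 0.52)]
blue_ladle_seat [([231.9, 252.4], 0.85), ([325.0, 290.4], 0.3)]
orange_ladle_seat [([194.4, 248.1], 0.81)]
load [([329.8, 222.1], 0.76)]
mark [([347.4, 193.7], 0.96), ([431.8, 223.7], 0.37)]
pad [([436.0, 243.9], 0.87)]
hinge [([431.0, 223.3], 0.75)]
handle [([438.2, 244.0], 0.97), ([348.5, 193.8], 0.63)]
blue_ladle [([231.6, 252.8], 0.79)]
trays [([323.4, 290.8], 0.95)]
```

View pics/scene0.png

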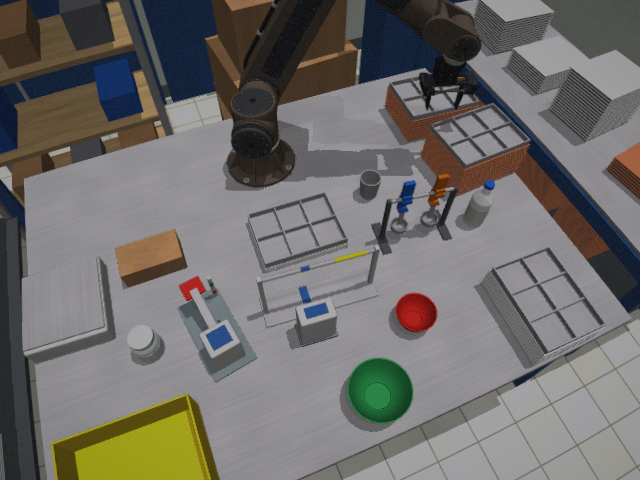

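View pics/top0.png

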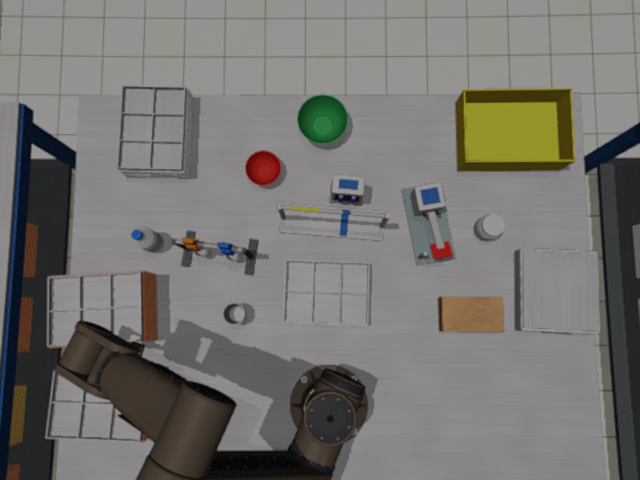

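The top view shows the ladles at (190,243) orange and (227,249) blue. The yellow section is near (304,209) and the pad near (441,250). In the scene view, yellow is at (352,256) and the mark near (305,269). The networks' load and mark points disagree with the pictures, so I'll use zoomed crops and colour segmentation.

```bash
python3 - <<'E'
import cv2,numpy as np
s=cv2.imread("pics/scene0.png");t=cv2.imread("pics/top0.png")
def c(i,x,y,w,h,W,H):return cv2.resize(i[y:y+h,x:x+w],(W,H),interpolation=cv2.INTER_CUBIC)
a=np.hstack([c(s,245,235,150,110,400,293),c(s,370,165,100,90,400,300)[:293]])
b=np.hstack([c(t,270,170,130,95,400,293),c(t,170,225,100,73,400,293)])
cv2.imwrite("pics/crop1.png",np.vstack([a,b]))
def blobs(i,name,m,lo=8):
    n,l,st,ce=cv2.connectedComponentsWithStats(m.astype(np.uint8))
    print(name,[(st[k].tolist(),ce[k].round(1).tolist()) for k in range(1,n) if st[k,4]>=lo])
for n,i in(("scene",s),("top",t)):
    h=cv2.cvtColor(i,cv2.COLOR_BGR2HSV).astype(int);H,S,V=h[...,0],h[...,1],h[...,2]
    z=np.zeros(H.shape,bool);z[160:350,170:500]=1
    blobs(i,n+" yellow",z&(H>22)&(H<34)&(S>130)&(V>90))
    blobs(i,n+" blue",z&(H>100)&(H<125)&(S>130)&(V>60))
    blobs(i,n+" red",z&((H<5)|(H>174))&(S>150)&(V>90))
    blobs(i,n+" orange",z&(H>6)&(H<18)&(S>180)&(V>120))
E
```

```text
scene yellow [([335, 251, 32, 11, 130], [350.2, 255.9])]
scene blue [([397, 181, 19, 32, 322], [406.0, 195.9]), ([485, 180, 10, 10, 80], [489.2, 184.3]), ([301, 266, 9, 5, 29], [304.8, 268.2]), ([299, 286, 12, 17, 119], [304.3, 294.2]), ([304, 303, 24, 15, 215], [315.8, 310.2]), ([206, 325, 26, 25, 352], [218.5, 337.0])]
scene red [([179, 277, 26, 23, 293], [191.2, 287.0]), ([396, 293, 41, 39, 1212], [415.6, 311.9])]
scene orange [([438, 174, 12, 5, 40], [443.1, 175.7]), ([437, 188, 8, 4, 15], [440.6, 189.5]), ([438, 192, 7, 4, 11], [441.2, 193.9])]
top yellow [([465, 160, 35, 2, 70], [482.0, 160.5]), ([290, 207, 29, 5, 82], [304.0, 208.8])]
top blue [([340, 180, 18, 9, 137], [348.2, 183.9]), ([421, 188, 19, 16, 226], [429.9, 195.7]), ([340, 210, 10, 26, 144], [344.1, 222.2]), ([217, 243, 17, 11, 116], [224.8, 247.9])]
top red [([246, 160, 35, 25, 700], [263.7, 170.9]), ([431, 242, 21, 17, 227], [441.0, 251.0])]
top orange [([183, 239, 10, 4, 37], [187.8, 240.4]), ([186, 245, 9, 3, 21], [190.0, 245.9])]
```

View pics/crop1.png

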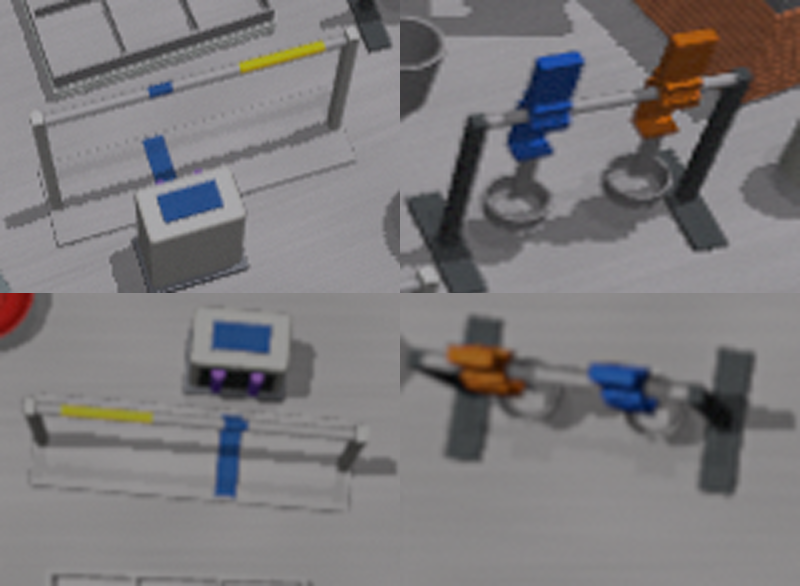

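The crops show the rail post tops at scene (259,279) and (375.5,248), and top (279.4,206) and (387.6,215). The mark centre is at scene (305,268.5) and top (346.4,212.6). Next I triangulate and check these against the known lengths.

```bash
python3 - <<'E'
from h import *
np.set_printoptions(precision=1,suppress=True)
s=shot("scene");t=shot("top")
P={}
for n,a,b,z in(("postR",(259.2,279.2),(387.6,215.2),206),("postL",(375.5,248.1),(279.4,206.1),206),("yel",(350.5,256.0),(304.4,209),200),("mark",(305,268.3),(346.0,212.6),200),("pad",(191.2,287),(441,251),115),("housing",(218.5,337),(429.9,195.7),118),("lampblue",(315.8,310.2),(348.2,183.9),145),
 ("parkR",(389.2,201),(245.7,250),206),("bluetab",(406,195.9),(224.8,247.9),236)):
    P[n]=tri([s,t],[a,b]);print(n,P[n],atz(s,a,z),atz(t,b,z))
for a,b in(("postR","postL"),("postL","yel"),("yel","mark")):
    d=P[b]-P[a];print(a,b,np.linalg.norm(d[:2]),np.arctan2(-d[0],d[1]))
for n in("blue_ladle","orange_ladle_seat","pad"):
  for c in("scene","top"):
    d=env.outline_of(c,n)
    if d:
      R=d[0]["region"];y,x=np.nonzero(R);print(n,c,d[0]["confidence"],x.min(),x.max(),y.min(),y.max())
# dark posts of parking bar: table-level feet and tops
for c,r in(("scene",s),("top",t)):
    g=r["image"].max(2);z=np.zeros_like(g,bool)
    if c=="scene": z[175:255,365:470]=1
    else: z[225:275,170:265]=1
    n,l,st,ce=cv2.connectedComponentsWithStats((z&(g<75)).astype(np.uint8))
    print(c,[(st[k].tolist(),ce[k].round(1).tolist()) for k in range(1,n) if st[k,4]>25])
E
```

```text
postR [ 575.9 -173.5  202.5] [ 578.  -173.2  206. ] [ 575.2 -173.5  206. ]
postL [603.2 148.3 199.1] [606.2 143.8 206. ] [602.7 149.6 206. ]
yel [596.4  75.3 193.2] [600.1  73.5 200. ] [595.1  74.9 200. ]
mark [585.4 -50.4 192.7] [589.2 -52.  200. ] [584.1 -49.9 200. ]
pad [ 478.7 -349.   111.7] [ 480.4 -349.8  115. ] [ 478.5 -347.1  115. ]
housing [ 652.1 -317.4  119.9] [ 651.  -318.8  118. ] [ 652.7 -316.4  118. ]
lampblue [685.4 -60.2 140.9] [686.9 -61.5 145. ] [684.7 -59.4 145. ]
parkR [472.4 251.8 198.9] [477.9 251.2 206. ] [470.3 248.2 206. ]
bluetab [476.4 309.8 200.5] [498.8 289.2 236. ] [472.9 305.4 236. ]
postR postL 322.90968037607456 -0.08466618612182544
postL yel 73.30692906132262 3.048976679087866
yel mark 126.2167381129987 3.053923753980773
blue_ladle scene 0.64 391 414 182 234
blue_ladle top 0.53 217 241 242 260
orange_ladle_seat scene 0.63 420 449 174 227
orange_ladle_seat top 0.5 183 209 238 256
pad scene 0.93 180 215 277 327
pad top 0.65 427 450 211 258
scene [([365, 175, 15, 9, 107], [371.9, 178.8]), ([432, 177, 7, 16, 36], [435.2, 184.7]), ([365, 184, 14, 16, 158], [370.4, 191.4]), ([400, 185, 14, 15, 76], [406.3, 190.4]), ([421, 185, 37, 55, 390], [444.0, 214.9]), ([372, 200, 20, 55, 400], [382.7, 229.0]), ([397, 201, 8, 7, 26], [400.0, 204.0]), ([465, 204, 5, 14, 39], [467.3, 211.2]), ([423, 206, 14, 15, 84], [430.9, 212.9]), ([392, 212, 15, 15, 81], [400.3, 219.3]), ([391, 226, 15, 8, 34], [396.4, 230.8])]
top [([187, 232, 8, 6, 41], [190.8, 234.4]), ([172, 240, 28, 26, 197], [186.1, 253.6]), ([242, 240, 16, 35, 315], [250.4, 256.1]), ([226, 245, 8, 14, 37], [229.8, 250.8])]
```

```bash
cat > fit.py <<'E'
from h import *
from scipy.optimize import minimize
# boxes rel. to grip (ladle axes): tab, block, hook (sides)
B=[((-7,7),(-17,17),(-31,21)),((-13,13),(-15,15),(-45,-30)),((4,16),(-15,15),(-61,-45)),((-16,-4),(-15,15),(-70,-45))]
def blue(r,box):
    h=cv2.cvtColor(r["image"],cv2.COLOR_RGB2HSV).astype(int);m=(h[...,0]>100)&(h[...,0]<130)&(h[...,1]>110)&(h[...,2]>35)
    z=np.zeros(m.shape,bool);z[box[1]:box[3],box[0]:box[2]]=1;return (m&z).astype(np.uint8)
def render(r,p,yaw,S=8):
    im=np.zeros((480*S//4,640*S//4),np.uint8)
    m=np.zeros((480,640),np.float32);c,s=np.cos(yaw),np.sin(yaw)
    u0=proj(r,p).astype(int)-32;im=np.zeros((64*S,64*S),np.uint8)
    for X,Y,Z in B:
        pts=np.array([proj(r,[p[0]+c*x-s*y,p[1]+s*x+c*y,p[2]+z]) for x in X for y in Y for z in Z])
        cv2.fillConvexPoly(im,cv2.convexHull(((pts-u0+.5)*S).astype(np.int32)),255)
    small=cv2.resize(im,(64,64),interpolation=cv2.INTER_AREA)/255.
    m[u0[1]:u0[1]+64,u0[0]:u0[0]+64]=small;return m
def fit(rs,ms,p0,yaw,fz=None):
    def f(q):
        p=[q[0],q[1],fz if fz else q[2]]
        return sum(np.abs(render(r,p,yaw)-m).sum()/m.sum() for r,m in zip(rs,ms))
    x0=p0[:2] if fz else p0
    return minimize(f,x0,method="Nelder-Mead",options=dict(initial_simplex=[x0]+[list(np.array(x0)+12*np.eye(len(x0))[i]) for i in range(len(x0))],maxiter=120))
E
python3 - <<'E'
from fit import *
np.set_printoptions(precision=1,suppress=True)
s=shot("scene");t=shot("top")
pR=tri([s,t],[(389.2,201),(245.7,250)]);print("parkL",tri([s,t],[(455.5,189),(175.7,242)]),atz(s,(455.5,189),206),atz(s,(389.2,201),206))
ms=[blue(s,(390,175,425,225)),blue(t,(210,235,245,265))];print(ms[0].sum(),ms[1].sum())
for yaw in(-.2,-.1,0,.1):
    o=fit([s,t],ms,[478,300],yaw,245.);print(yaw,o.x,o.fun)
    for r,m in((s,ms[0]),(t,ms[1])):
        o=fit([r],[m],[478,300],yaw,245.);print("   ",o.x,o.fun)
E
```

```text
parkL [498.4 464.2 186.8] [511.4 454.8 206. ] [477.9 251.2 206. ]
337 136
-0.2 [477.  306.3] 0.6987154224526926
    [481.4 303.1] 0.39127247977327523
    [477.  306.7] 0.2599480853361242
-0.1 [477. 306.] 0.682661807855442
    [481.4 302.7] 0.3886774895099221
    [476.9 305.7] 0.24596306856940775
0 [478.1 305.9] 0.6781757264512644
    [481.6 302.3] 0.38383664999942047
    [477.4 306.7] 0.2478662098155302
0.1 [478.3 306.6] 0.6810484403589254
    [482.1 302.3] 0.3753418285698141
    [477.4 306.9] 0.2678200777839212
```

```bash
cat > go.py <<'E'
import sys
from h import *
from scipy.spatial.transform import Rotation as R
def go(x,y,z,yaw):
    s=env.state();p=np.array(s["eef_pos"]);r=R.from_euler("xyz",s["tcp_rot"])
    d=r.inv().apply(np.array([x,y,z])-p)/300
    w=(r.inv()*R.from_euler("xyz",[np.pi,0,yaw])).as_rotvec()/(np.pi/2)
    print("t",round(s["t"],2),"at",p.round(1),np.round(s["tcp_rot"],4),"F",np.round(s["ft_force"],1),"op",round(s["opening"],3),"->",d.round(4),w.round(4))
if __name__=="__main__": go(*map(float,sys.argv[1:5]))
E
python3 go.py 479 304.5 330 -0.12
```

```text
t 1.6 at [189.9 595.5 222.6] [ 3.1415e+00 -1.0000e-04  1.2621e+00] F [-0.8  0.5  0.2] op 0.998 -> [-0.6312  1.2127 -0.3579] [-0.000e+00 -1.000e-04  8.798e-01]
```

Emit:
send_rows(moves=[[[-0.05,0.1,-0.1,0,0,0.07],[-0.1,0.2,-0.2,0,0,0.14],[-0.15,0.3,-0.3,0,0,0.21],[-0.2,0.4,-0.36,0,0,0.28],[-0.25,0.5,-0.36,0,0,0.35],[-0.3,0.6,-0.36,0,0,0.42],[-0.35,0.7,-0.36,0,0,0.49],[-0.4,0.8,-0.36,0,0,0.56],[-0.45,0.9,-0.36,0,0,0.63],[-0.5,1,-0.36,0,0,0.7],[-0.5,1,-0.36,0,0,0.7]]], grip=-1)

```text
t: 2.52
eef_pos: [433.4, 358.1, 330.5]
tcp_rot: [3.141, -0.001, 0.152]
ft_force: [0.5, -0.6, 0.4]
opening: 1.001
```

```bash
python3 go.py 479 304.5 300 -0.12
```

```text
t 2.52 at [433.4 358.1 330.5] [ 3.1407e+00 -7.0000e-04  1.5200e-01] F [ 0.5 -0.6  0.4] op 1.001 -> [0.1232 0.1995 0.102 ] [ 0.0005 -0.0005  0.1732]
```

Emit:
send_rows(moves=[[[0.06,0.1,0,0,0,0.08],[0.12,0.2,0.05,0,0,0.173],[0.123,0.2,0.1,0,0,0.173],[0.123,0.2,0.1,0,0,0.173],[0.123,0.2,0.1,0,0,0.173],[0.123,0.2,0.1,0,0,0.173]]])

```text
t: 3.02
eef_pos: [475.9, 308.9, 301.5]
tcp_rot: [-3.141, -0.001, -0.107]
ft_force: [0.1, -0.2, -0.2]
opening: 1.002
```

```bash
python3 - <<'E'
from h import *
r=shot("scene");u=shot("top")
a=cv2.resize(r["image"][140:250,360:480],(480,440),interpolation=cv2.INTER_CUBIC)
b=cv2.resize(u["image"][200:300,170:270][:,:],(320,320),interpolation=cv2.INTER_CUBIC)
c=np.zeros((440,800,3),np.uint8);c[:,:480]=a;c[:320,480:]=b
cv2.imwrite("pics/near.png",c[:,:,::-1])
E
python3 go.py 479 304.5 234 -0.12
```

```text
t 3.12 at [475.9 309.1 301.6] [-3.1407e+00 -1.1000e-03 -1.0690e-01] F [ 0.1 -0.4  0.3] op 1.001 -> [0.0117 0.0142 0.2254] [-0.0006 -0.0007  0.0083]
```

View pics/near.png

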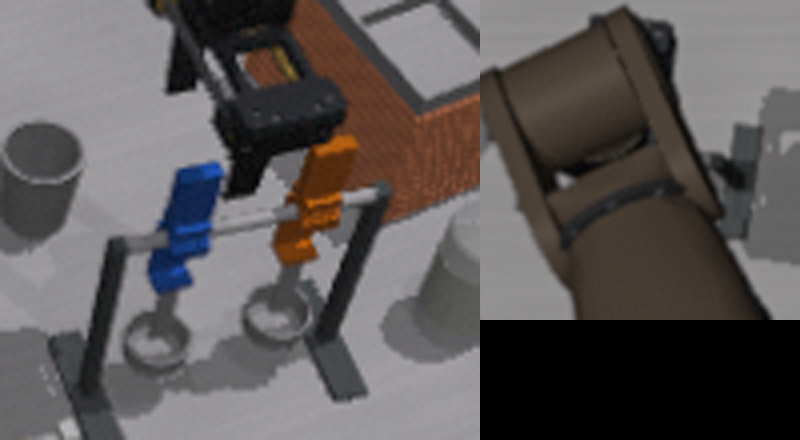

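```bash
python3 - <<'E'
from h import *
r=shot("scene")
f=lambda p:((proj(r,p)-[360,140])*4).round(0)
print("tip mid",f([475.9,309,293.6]),"finger tips",f([475.9+53,309-6,293.6]),f([475.9-53,309+6,293.6]))
print("tab top if as fitted",f([479,304.5,266]),"grip",f([479,304.5,245]), "bar 200", f([479,304.5,200]))
print("posts top 206",f([475,250,206]),f([507,457,206]))
E
```

```text
tip mid [207. 138.] finger tips [237. 196.] [178.  83.]
tab top if as fitted [197. 170.] grip [192. 189.] bar 200 [181. 229.]
posts top 206 [114. 242.] [381. 191.]
```

The view confirms that the fingers straddle the tab. The projected tab top (197,170) and bar posts match the picture to about 2 px. Descending.

Emit:
send_rows(moves=[[[0.015,0.013,0,0,0,0.02],[0.017,0.013,0.08,0,0,0.02],[0.017,0.013,0.15,0,0,0.02],[0.017,0.013,0.2,0,0,0.02],[0.017,0.013,0.22,0,0,0.02],[0.017,0.013,0.225,0,0,0.02],[0.017,0.013,0.225,0,0,0.02],[0.017,0.013,0.225,0,0,0.02]]])

```text
t: 3.83
eef_pos: [481.3, 303.9, 234.1]
tcp_rot: [-3.141, -0.001, -0.141]
ft_force: [0.7, -0.0, 0.2]
opening: 1.0
```

Emit:
send_rows(moves=[[[0,0,0,0,0,0],[0,0,0,0,0,0],[0,0,0,0,0,0],[0,0,0,0,0,0],[0,0,0,0,0,0],[0,0,0,0,0,0],[0,0,0,0,0,0],[0,0,0,0,0,0],[0,0,0,0,0,0],[0,0,0,0,0,0]]], grip=1)

```text
t: 4.67
eef_pos: [480.9, 303.7, 233.1]
tcp_rot: [-3.142, 0.0, -0.141]
ft_force: [0.7, 0.2, -0.1]
opening: 0.354
```

```bash
python3 go.py 481 305 269 -0.14;python3 - <<'E'
from fit import *
np.set_printoptions(precision=1,suppress=True)
s=shot("scene","pics/g.png");m=blue(s,(390,175,425,225));print(m.sum())
cv2.imwrite("pics/gc.png",cv2.resize(s["image"][150:240,365:475][:,:,::-1],(550,450),interpolation=cv2.INTER_CUBIC))
E
```

```text
t 4.67 at [480.9 303.7 233.1] [-3.1416  0.     -0.1407] F [ 0.7  0.2 -0.1] op 0.354 -> [-0.0003 -0.0044 -0.1197] [-0.      0.     -0.0005]
216
```

View pics/gc.png

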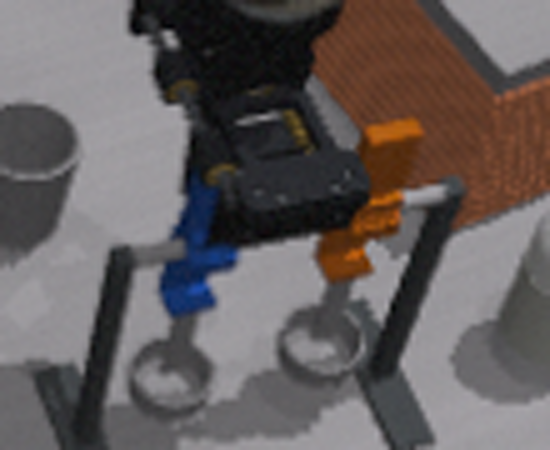

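The fingers are around the tab and still closing, at opening 0.35. Waiting longer.

Emit:
send_rows(moves=[[[0,0,0,0,0,0],[0,0,0,0,0,0],[0,0,0,0,0,0],[0,0,0,0,0,0],[0,0,0,0,0,0],[0,0,0,0,0,0],[0,0,0,0,0,0],[0,0,0,0,0,0]]])

```text
t: 5.38
eef_pos: [478.4, 304.0, 233.0]
tcp_rot: [3.141, 0.005, -0.141]
ft_force: [-12.2, 1.5, 6.3]
opening: 0.148
```

Emit:
send_rows(moves=[[[-0.01,0,0,0,0,0],[-0.015,0,-0.03,0,0,0],[-0.015,0,-0.07,0,0,0],[-0.015,0,-0.105,0,0,0],[-0.015,0,-0.115,0,0,0],[-0.015,0,-0.115,0,0,0],[-0.015,0,-0.115,0,0,0]]])

```text
t: 5.97
eef_pos: [476.4, 304.2, 267.6]
tcp_rot: [-3.141, -0.0, -0.141]
ft_force: [-0.2, 0.1, -1.2]
opening: 0.146
```

```bash
python3 go.py 415 314 268 -0.14; python3 - <<'E'
from h import *
s=shot("scene","pics/l.png")
cv2.imwrite("pics/lc.png",cv2.resize(s["image"][140:240,365:475][:,:,::-1],(550,500),interpolation=cv2.INTER_CUBIC))
E
```

```text
t 5.97 at [476.4 304.2 267.6] [-3.1414e+00 -2.0000e-04 -1.4080e-01] F [-0.2  0.1 -1.2] op 0.146 -> [-0.2073 -0.0034 -0.0014] [-0.0001 -0.0001 -0.0005]
```

View pics/lc.png

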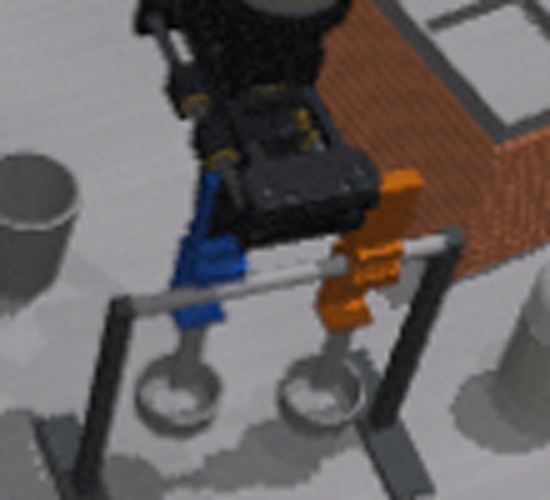

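The ladle is lifted off the bar, with the bar in the hook's gap and the orange ladle undisturbed. Pulling back along −x, then round to the rail.

Emit:
send_rows(moves=[[[-0.04,0,0,0,0,0],[-0.1,0,0,0,0,0],[-0.16,0,0,0,0,0],[-0.21,0,0,0,0,0],[-0.21,0,0,0,0,0],[-0.21,0,0,0,0,0]]])

```text
t: 6.52
eef_pos: [413.4, 313.4, 267.8]
tcp_rot: [-3.141, -0.0, -0.14]
ft_force: [0.0, 0.5, -1.3]
opening: 0.149
```

```bash
python3 go.py 420 180 272 -0.14;python3 go.py 530 80 272 -0.086
```

```text
t 6.52 at [413.4 313.4 267.8] [-3.1413e+00 -3.0000e-04 -1.3960e-01] F [ 0.   0.5 -1.3] op 0.149 -> [ 0.0836  0.4374 -0.014 ] [-0.0002 -0.0002  0.0002]
t 6.52 at [413.4 313.4 267.8] [-3.1413e+00 -3.0000e-04 -1.3960e-01] F [ 0.   0.5 -1.3] op 0.149 -> [ 0.4931  0.7164 -0.0139] [-0.0002 -0.0002 -0.0341]
```

Emit:
send_rows(moves=[[[0.01,0.06,0,0,0,0],[0.02,0.16,0,0,0,0],[0.05,0.27,0,0,0,0],[0.08,0.38,0,0,0,0],[0.15,0.47,0,0,0,-0.01],[0.24,0.55,0,0,0,-0.02],[0.34,0.62,0,0,0,-0.03],[0.43,0.68,0,0,0,-0.034],[0.49,0.715,0,0,0,-0.034],[0.49,0.715,0,0,0,-0.034],[0.49,0.715,0,0,0,-0.034]]])

```text
t: 7.43
eef_pos: [530.2, 79.2, 267.0]
tcp_rot: [3.142, 0.001, -0.089]
ft_force: [-1.2, 0.2, -1.4]
opening: 0.149
```

```bash
python3 go.py 598 75 268 -0.086; python3 - <<'E'
from h import *
s=shot("scene","pics/r.png")
f=lambda p:((proj(s,p)-[300,180])*5).round(0)
e=env.state()["eef_pos"]
print("seat pred",f([e[0],e[1],e[2]-34]),"cup bottom",f([e[0],e[1],e[2]-199]),"load",f([597.5,74.5,200]))
cv2.imwrite("pics/rc.png",cv2.resize(s["image"][180:300,250:410][:,:,::-1],(800,600),interpolation=cv2.INTER_CUBIC))
E
```

```text
t 7.43 at [530.2  79.2 267. ] [ 3.1416e+00  8.0000e-04 -8.9400e-02] F [-1.2  0.2 -1.4] op 0.149 -> [ 0.2263 -0.0062 -0.0036] [ 0.      0.0005 -0.0022]
seat pred [213. 239.] cup bottom [199. 397.] load [252. 376.]
```

View pics/rc.png

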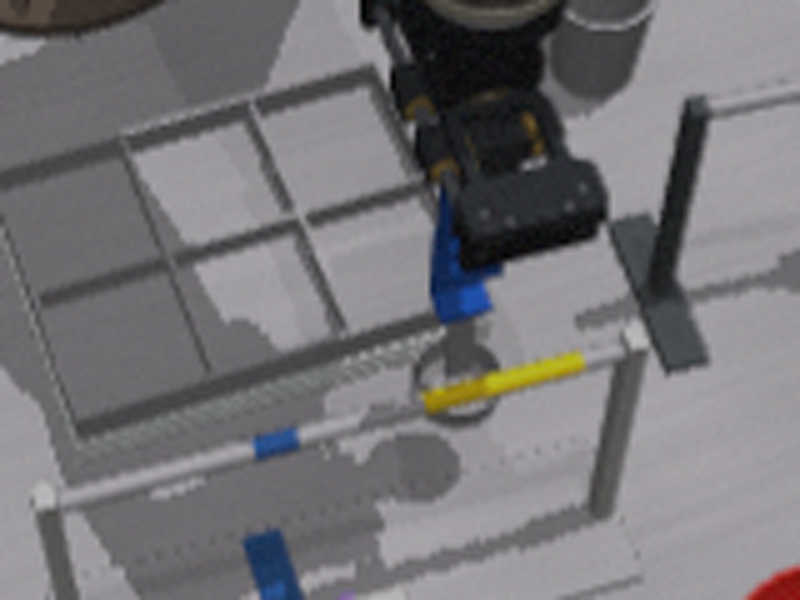

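Ladle hangs upright in front of the rail; its cup at (457,395) in the crop matches the prediction of about (449,397). The load point projects onto the yellow section, so advancing.

Emit:
send_rows(moves=[[[0.05,0,0,0,0,0],[0.11,0,0,0,0,0],[0.17,0,0,0,0,0],[0.21,0,0,0,0,0],[0.225,0,0,0,0,0],[0.225,0,0,0,0,0],[0.225,0,0,0,0,0]]])

```text
t: 8.07
eef_pos: [596.0, 74.9, 267.5]
tcp_rot: [-3.142, 0.001, -0.087]
ft_force: [0.7, -0.4, -0.5]
opening: 0.146
```

```bash
python3 go.py 597.5 74 238 -0.086
```

```text
t 8.07 at [596.   74.9 267.5] [-3.1415e+00  6.0000e-04 -8.6600e-02] F [ 0.7 -0.4 -0.5] op 0.146 -> [0.0054 0.0025 0.0984] [-0.      0.0004 -0.0004]
```

Emit:
send_rows(moves=[[[0.005,0,0.03,0,0,0],[0.005,0,0.06,0,0,0],[0.005,0,0.085,0,0,0],[0.005,0,0.1,0,0,0],[0.005,0,0.1,0,0,0],[0.005,0,0.1,0,0,0]]])

```text
t: 8.57
eef_pos: [598.2, 74.2, 237.3]
tcp_rot: [-3.142, 0.001, -0.087]
ft_force: [-0.2, -0.7, -1.7]
opening: 0.146
```

Emit:
send_rows(moves=[[[0,0,0.004,0,0,0],[0,0,0.008,0,0,0],[0,0,0.01,0,0,0],[0,0,0.01,0,0,0]]])

```text
t: 8.9
eef_pos: [598.4, 74.1, 235.4]
tcp_rot: [-3.141, -0.001, -0.087]
ft_force: [-1.2, -0.2, 3.9]
opening: 0.147
```

```bash
python3 - <<'E'
from h import *
s=shot("scene","pics/h.png")
cv2.imwrite("pics/hc.png",cv2.resize(s["image"][220:320,290:400][:,:,::-1],(660,600),interpolation=cv2.INTER_CUBIC))
E
python3 go.py 597.5 74 234 -0.086
```

```text
t 8.95 at [598.4  74.2 235.4] [-3.1414e+00 -1.0000e-03 -8.7300e-02] F [-1.3 -0.   5.4] op 0.145 -> [-0.0029  0.0008  0.0047] [-0.0001 -0.0007 -0.0008]
```

View pics/hc.png

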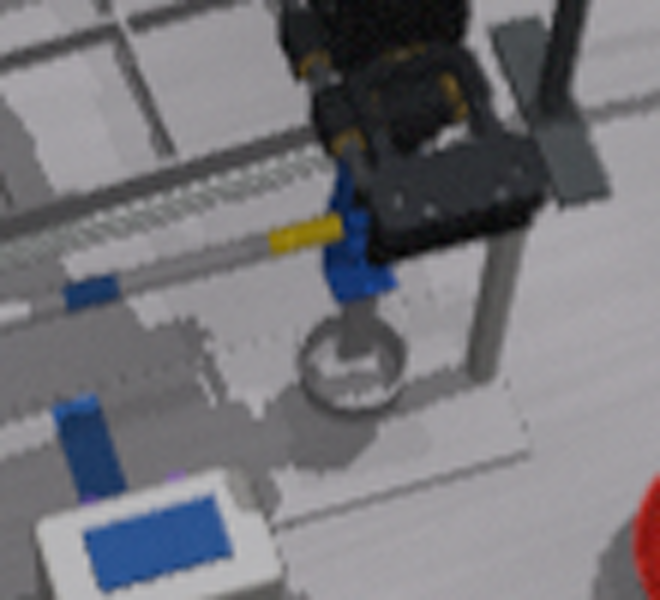

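Seated: contact at z 235.4, 5 N up and almost no side force. The ladle is on the yellow section. Sliding now.

Emit:
send_rows(moves=[[[0,0.02,0,0,0,0],[0,0.05,0,0,0,0],[0,0.08,0,0,0,0],[0,0.11,0,0,0,0],[0,0.14,0,0,0,0],[0,0.17,0,0,0,0],[0,0.2,0,0,0,0],[0,0.22,0,0,0,0],[0,0.22,0,0,0,0]]])

```text
t: 9.7
eef_pos: [591.9, 7.0, 234.6]
tcp_rot: [3.141, 0.001, -0.088]
ft_force: [-5.2, -3.7, 2.6]
opening: 0.147
```

Emit:
send_rows(moves=[[[-0.004,0.02,0,0,0,0],[-0.004,0.05,0,0,0,0],[-0.004,0.08,0,0,0,0],[-0.005,0.11,0,0,0,0],[-0.005,0.14,0,0,0,0],[-0.005,0.17,0,0,0,0],[-0.005,0.185,0,0,0,0],[-0.005,0.185,0,0,0,0]]])

```text
t: 10.37
eef_pos: [586.1, -47.9, 234.6]
tcp_rot: [3.142, -0.0, -0.089]
ft_force: [-0.4, 0.3, -0.9]
opening: 0.144
```

```bash
python3 go.py 587 -51 234 -0.086; python3 - <<'E'
from h import *
s=shot("scene","pics/m.png");t=shot("top","pics/mt.png")
a=cv2.resize(s["image"][225:325,245:335],(540,600),interpolation=cv2.INTER_CUBIC)
cv2.imwrite("pics/mc.png",a[:,:,::-1])
e=env.state()["eef_pos"]
f=lambda p:((proj(s,p)-[245,225])*6).round(0)
for y in(-8,0,8):print(y,"cup bottom c",f([e[0]+.085*y,e[1]+y,35]),"seat",f([e[0]+.085*y,e[1]+y,200]))
print("mark",f([586.5,-51,200]),"mark edges",f([585.5,-63,200]),f([587.6,-39,200]))
print("old measured mark",(np.array([305,268.3])-[245,225])*6)
E
```

```text
t 10.37 at [586.1 -47.9 234.6] [ 3.1415 -0.     -0.0885] F [-0.4  0.3 -0.9] op 0.144 -> [0.0038 0.0099 0.0019] [ 0.     -0.     -0.0016]
-8 cup bottom c [359. 423.] seat [351. 255.]
0 cup bottom c [375. 418.] seat [368. 250.]
8 cup bottom c [391. 414.] seat [386. 246.]
mark [360. 254.] mark edges [333. 261.] [386. 247.]
old measured mark [360.  259.8]
```

View pics/mc.png

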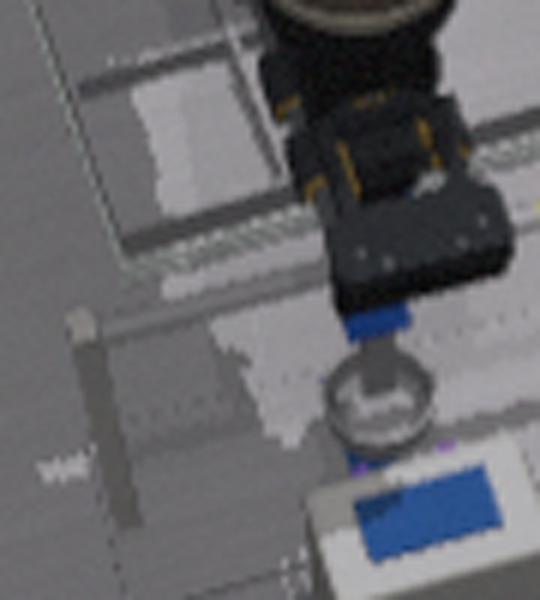

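The cup centre is at (380,405), about +6 px from the gripper-based prediction, so the ladle sits about +3 mm in y from the TCP. I need about 6 mm more along −y, then release.

Emit:
send_rows(moves=[[[0,0.008,0.001,0,0,0],[0,0.016,0.002,0,0,0],[0,0.02,0.003,0,0,0],[0,0.02,0.003,0,0,0],[0,0.02,0.003,0,0,0]]])

```text
t: 10.88
eef_pos: [585.6, -52.7, 233.7]
tcp_rot: [-3.142, 0.0, -0.087]
ft_force: [0.0, 0.1, -1.3]
opening: 0.147
```

Emit:
send_rows(moves=[[[0,0,0,0,0,0],[0,0,0,0,0,0],[0,0,0,0,0,0],[0,0,0,0,0,0],[0,0,0,0,0,0],[0,0,0,0,0,0],[0,0,0,0,0,0],[0,0,0,0,0,0],[0,0,0,0,0,0],[0,0,0,0,0,0]]], grip=-0.2)

```text
t: 11.72
eef_pos: [585.7, -52.7, 233.7]
tcp_rot: [-3.141, 0.0, -0.087]
ft_force: [-0.8, 0.2, 0.8]
opening: 0.599
```

```bash
python3 go.py 586 -54 330 -0.086
```

```text
t 11.72 at [585.7 -52.7 233.7] [-3.1415  0.     -0.0873] F [-0.8  0.2  0.8] op 0.599 -> [ 0.0015  0.0041 -0.321 ] [-0.0001  0.     -0.0008]
```

Emit:
send_rows(moves=[[[0,0,-0.03,0,0,0],[0,0,-0.08,0,0,0],[0,0,-0.15,0,0,0],[0,0,-0.25,0,0,0],[0,0,-0.35,0,0,0],[-0.05,0.05,-0.35,0,0,0],[-0.1,0.15,-0.35,0,0,0],[-0.16,0.27,-0.35,0,0,0],[-0.22,0.39,-0.35,0,0,0],[-0.25,0.51,-0.35,0,0,0],[-0.28,0.6,-0.35,0,0,0],[-0.28,0.6,-0.35,0,0,0]]], grip=1)

```text
t: 12.72
eef_pos: [484.6, -228.5, 339.5]
tcp_rot: [3.14, -0.0, -0.091]
ft_force: [-0.3, -0.3, 0.5]
opening: 0.001
```

I set the grip to close a little early during the lift, so I'm checking that the ladle wasn't disturbed.

```bash
python3 - <<'E'
from fit import *
np.set_printoptions(precision=1,suppress=True)
s=shot("scene","pics/n.png");t=shot("top","pics/nt.png")
ms=[blue(s,(285,235,325,284)),blue(t,(325,195,365,225))]
o=fit([s],[ms[0]],[586,-50],-.086,245.);print("scene fit",o.x,o.fun)
for c,r in(("scene",s),("top",t)):
    h=cv2.cvtColor(r["image"],cv2.COLOR_RGB2HSV).astype(int);m=((h[...,0]<5)|(h[...,0]>174))&(h[...,1]>150)&(h[...,2]>90)
    z=np.zeros_like(m);(z.__setitem__((slice(255,320),slice(165,230)),1) if c=="scene" else z.__setitem__((slice(230,270),slice(420,465)),1))
    y,x=np.nonzero(m&z);print(c,x.mean() if len(x) else 0,y.mean() if len(x) else 0,len(x))
a=cv2.resize(s["image"][230:330,255:335],(400,500),interpolation=cv2.INTER_CUBIC)
b=cv2.resize(s["image"][255:355,170:250],(400,500),interpolation=cv2.INTER_CUBIC)
cv2.imwrite("pics/nc.png",np.hstack([a,b])[:,:,::-1])
f=lambda p:((proj(s,p)-[170,255])*5).round(0)
h=np.array([652.1,-317.4]);d=(h-[479,-349])/np.linalg.norm(h-[479,-349]);print("dir",d,np.arctan2(d[1],d[0]))
print("pad 117",f([479,-348.5,117]), "mark in left", ((proj(s,[586.5,-51,200])-[255,230])*5),"cup c",((proj(s,[586.5,-51,45])-[255,230])*5))
E
```

```text
scene fit [588.4 -51.4] 0.2611204528808594
scene 191.44444444444446 286.996632996633 297
top 447.7916666666667 253.375 24
dir [1.  0.2] 0.18056513490845894
pad 117 [107. 155.] mark in left [249.8 186.7] cup c [255.6 318.8]
```

View pics/nc.png

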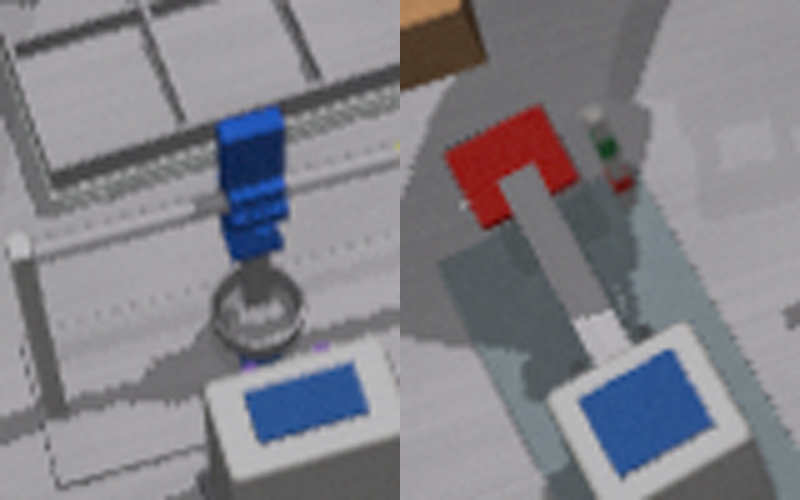

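The ladle hangs at the mark, upright and free: the fit gives (588,−51) against the mark at (586.5,−51). The pad's corners in the right crop are (45,155), (140,107), (180,180) and (88,228), so its centre is at scene pixel (192.6,288.5).

```bash
python3 - <<'E'
from h import *
s=shot("scene");t=shot("top")
print(atz(s,(192.6,288.5),117),atz(t,(441.5,250.5),117),tri([s,t],[(192.6,288.5),(441.5,250.5)]))
E
python3 go.py 483 -348 150 -0.087
```

```text
[ 487.57335794 -347.12200001  117.        ] [ 479.83587255 -348.29397825  117.        ] [ 481.19009309 -349.22298362  106.61044716]
t 12.92 at [ 486.5 -224.2  339.1] [-3.1415e+00 -4.0000e-04 -8.7100e-02] F [-0.5  0.3 -0.3] op 0.006 -> [0.0241 0.4122 0.6303] [-0.0001 -0.0003 -0.    ]
```

Emit:
send_rows(moves=[[[0,0.08,0,0,0,0],[-0.01,0.2,0.02,0,0,0],[-0.01,0.32,0.06,0,0,0],[-0.005,0.41,0.15,0,0,0],[0.01,0.412,0.25,0,0,0],[0.024,0.412,0.35,0,0,0],[0.024,0.412,0.45,0,0,0],[0.024,0.412,0.54,0,0,0],[0.024,0.412,0.61,0,0,0],[0.024,0.412,0.63,0,0,0],[0.024,0.412,0.63,0,0,0],[0.024,0.412,0.63,0,0,0]]])

```text
t: 13.92
eef_pos: [483.5, -348.1, 150.6]
tcp_rot: [3.141, -0.001, -0.086]
ft_force: [0.6, 0.1, -0.2]
opening: 0.007
```

```bash
python3 - <<'E'
from h import *
s=shot("scene")
cv2.imwrite("pics/pc.png",cv2.resize(s["image"][235:335,160:250][:,:,::-1],(540,600),interpolation=cv2.INTER_CUBIC))
E
python3 go.py 483 -348 93 -0.087
```

```text
t 13.97 at [ 483.6 -348.4  151.1] [ 3.1405e+00 -1.6000e-03 -8.6500e-02] F [-0.5  0.1  0.3] op 0.005 -> [-0.0023 -0.0015  0.1938] [ 0.0007 -0.001   0.0003]
```

View pics/pc.png

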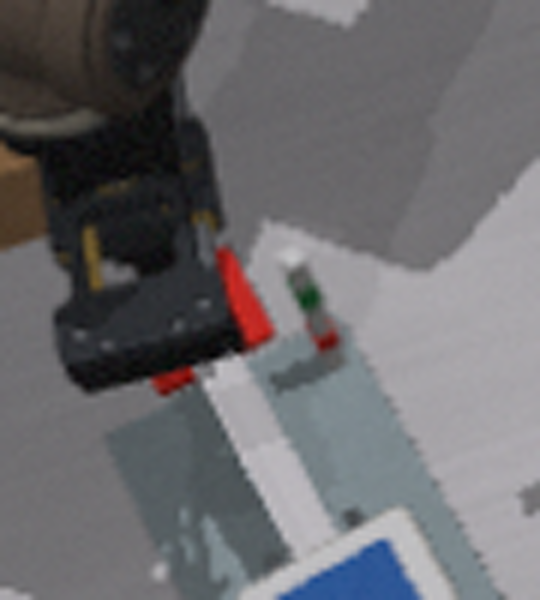

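The gripper is over the pad and clear of the banded post at (305,300). Pressing slowly.

Emit:
send_rows(moves=[[[0,0,0.02,0,0,0],[0,0,0.045,0,0,0],[0,0,0.065,0,0,0],[0,0,0.085,0,0,0],[0,0,0.105,0,0,0],[0,0,0.12,0,0,0],[0,0,0.135,0,0,0],[0,0,0.15,0,0,0],[0,0,0.16,0,0,0],[0,0,0.17,0,0,0],[0,0,0.17,0,0,0],[0,0,0.17,0,0,0]]])

```text
t: 14.97
eef_pos: [482.3, -348.6, 98.6]
tcp_rot: [-3.141, 0.001, -0.087]
ft_force: [-4.2, -1.1, 6.9]
opening: 0.006
```

Emit:
send_rows(moves=[[[0,0,0.008,0,0,0],[0,0,0.015,0,0,0],[0,0,0.015,0,0,0],[0,0,0.015,0,0,0],[0,0,0.015,0,0,0],[0,0,0.015,0,0,0],[0,0,0.015,0,0,0],[0,0,0.015,0,0,0],[0,0,0.015,0,0,0],[0,0,0.015,0,0,0],[0,0,0.015,0,0,0],[0,0,0.015,0,0,0]]])

```text
t: 15.97
eef_pos: [482.4, -348.6, 94.3]
tcp_rot: [3.142, 0.0, -0.087]
ft_force: [-4.1, 0.1, 6.8]
opening: 0.004
```

```bash
python3 - <<'E'
from fit import *
s=shot("scene")
o=fit([s],[blue(s,(285,235,325,284))],[586,-50],-.086,245.);print("ladle",o.x,o.fun)
e=env.state();print(e["t"],e["eef_pos"],e["ft_force"],e["qvel"])
a=cv2.resize(s["image"][230:330,255:335],(400,500),interpolation=cv2.INTER_CUBIC)
b=cv2.resize(s["image"][255:355,170:250],(400,500),interpolation=cv2.INTER_CUBIC)
cv2.imwrite("pics/fin.png",np.hstack([a,b])[:,:,::-1])
E
```

```text
ladle [588.36750507 -51.4434948 ] 0.2611204528808594
16.0167 [ 482.3741778  -348.62324315   94.33221746] [-4.40561608  0.59880798  7.73735366] [-6.86863021e-05 -1.99843241e-03  2.41344923e-04  7.48454837e-04
  1.98981601e-04  1.27962184e-03]
```

View pics/fin.png

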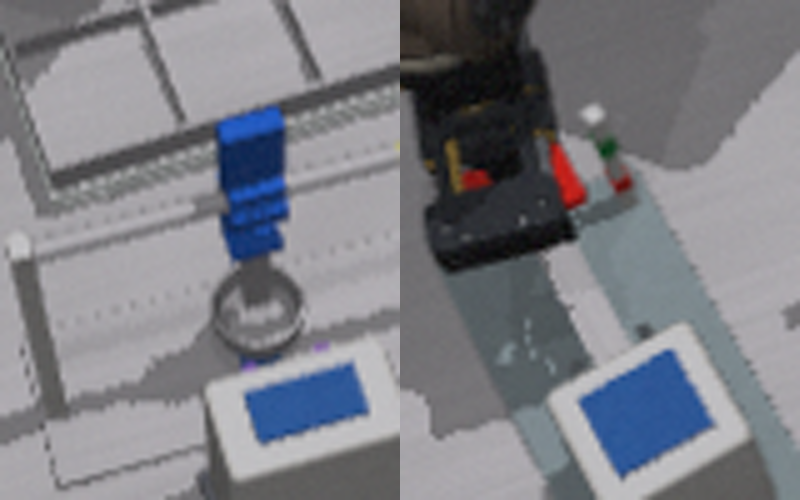

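The pad is down beside the green band. The fingertips are at z 86 mm (level is 85), pushing with 7 to 8 N, and the arm is still. The ladle fit is unchanged. Handing in.

```bash
python3 -c "
from cell import env
env.job_done();e=env.state();print(e['t'],e['eef_pos'],e['ft_force'])"
```

```text
the job is handed in; nothing more can be done
the job is handed in; nothing more can be done
```

The job is handed in at about 16 s of the 61 s allowed, with the blue ladle on the mark and the handle held level. The system gave no verdict.

**What I did:** I lifted the blue ladle off its parking bar and hooked it on the yellow section, where it seated with about 5 N of contact. I then slid it along the rail to the blue mark and let go. After that I pressed the red handle down with the closed fingertips and kept holding it.

**Last checks:**
- **Ladle:** the final fit puts the hook at y ≈ −51.4 mm against the mark at y ≈ −51 mm. It hangs upright and did not move between the last two looks.
- **Handle:** the fingertips are at z ≈ 86 mm (85 mm is level), which is roughly 0.24 rad. They push with about 7 to 8 N, the arm is still, and the pad sits beside the green band in the picture.

**What disagreed or went less cleanly:**
- The two cameras differed by 3 to 8 mm on some points. The networks' first load and mark points were off, so I measured those from colours in the pictures.
- I started closing the gripper while still lifting away from the released ladle. The next picture showed it undisturbed.
- The blue mark is hidden under the hook, so the final centring rests on its earlier measured position.
- I did not re-measure the orange ladle or the other bystanders after the ladle was taken. No unexpected contact force showed up.

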